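# Unlock the tube rocker and park its transport pin

## Robot

A 6-joint arm with a two-finger parallel gripper is mounted at the origin on a cart in front of the work surface, level with it; the furniture and walls round the work are solid. World frame = base frame: x ahead of the robot, y to its left, z up, the work surface at z = 0. Lengths are in m, angles in rad, forces in N, time in s.
With the tool pointing down it reaches from about 0.3 to 0.85 m from the base axis. Payload 5.4 kg.
Tool frame: the origin (TCP) lies between the finger pads; the fingertips stand 11 mm ahead of it and the grasp point (between the pads) lies 8 mm behind it; z points along the fingers, y is the line along which they close (so a half turn about z gives the same grasp; the last joint's range is limited). The gripper opens to 85 mm and grips with 20 to 120 N. Pads are 22 mm wide; open, the fingers measure 114 mm over their backs; the gripper's body (76 mm by 85 mm) begins 54 mm behind the grasp point. The pads swing forward as they close: fully open they stand 13 mm farther back than shut.
Start: joints at [-1.495, 0.158, 1.597, -0, 1.386, -0.21], TCP at [0.162, -0.552, 0.242] pointing down, gripper open.
Joint ranges: [-2.91, 2.91], [-0.94, 2.29], [0.18, 2.7], [-1.29, 4.43], [0.17, 2.64], [-3, 3]. Speed limits (rad/s): [2.57, 2.57, 3.14, 3.14, 3.14, 3.14].

## Interface

Orientations are given as a rotation vector (axis times angle).
In Python, from bench import bot gives the robot as it stands.
- The arm moves only by the tool play_rows, never from a script. Its argument "rows" is a list of rows, each an object with "translation": the shift along the tool's x, y, z in units of 2 cm (1.0 is 2 cm), a list of three; "delta_rot": the turn, a rotation vector about the tool's x, y, z in units of 90 degrees (1.0 is 90 degrees), a list of three; "claw": the closure, from -1 (fully open) to 1 (shut), so that 0 is half open. A call has 1 to 5 rows; each row shifts and turns the commanded pose from where the row before left it, along the tool's axes as they then stand; what a row does not reach is not made up. A row lasts 1/12 s, in which the tool goes at most 41.7 mm and 7.16 degrees, less where a joint would pass 70% of its speed; a pose out of reach is approached as far as the arm can. A call with a number of a shift or a turn outside -1 to 1 is refused whole. A call with a gripper value outside its range is refused whole. The fingers move at their own pace and stop on an object; the grip force is fixed at half the most. Time passes only in rows, so rows that do not move let the fingers close. It gives the time, the measured TCP pose, the force, the opening and the grip force at its end, in the units of the state.
- bot.get_obs(): the state, without advancing time (a new reading comes with each control period).
- bot.grab_frame(name): name is "side" or "top"; returns a dict with "color" (420x560x3 uint8, red, green, blue), "range_z" (420x560 float32, m along the optical axis (not along the pixel's ray), 0 where there is no reading), "camera_matrix" (3x3 intrinsics, pixels), "camera_from_world" (4x4, takes a point from world to camera coordinates). Camera axes: x right, y up, looking along -z (the intrinsics and any distortion apply to the point x, -y, -z); pixel columns grow to the right and rows downward; lengths in m; the calibration is good to about 2 mm. A picture is of the moment at which its call begins.
- bot.job_done(): hands the job in; it is judged then, once.
The state is a dict: "time_s": time; "joint_pos": joint angles; "joint_vel": joint speeds; "joint_torque": joint torques, N m; "eef_pos": TCP position; "tcp_rot": TCP orientation; "wrist_force": force on the tool from outside, world axes, zero at the start; "ft_torque": the same for the moment, N m; "gripper_width": finger opening in m; "finger_force": force on a finger pad.
Only numpy, scipy, OpenCV 4.12 (cv2) and the standard library are available. Lean on these libraries where they do the work, as an engineer would, in place of code of your own. Each camera call takes 0.05 s, during which the arm holds its last target. There are 200 camera calls.

## Task

Unlock the tube rocker for use: draw the red-knobbed transport pin straight out of the hole in the rocker's side and lay it down gently on the bench, letting go of it. Then take it again by its bare steel shank and park it in the blue keeper on the rocker's foot plate, knob down in the pocket and shank in the notches, and leave it there. Do not drop the pin, and leave the timer, the specimen cup and the cartridge where they are.

Things in the scene. Friction and masses are not known exactly. Their poses are not given: they have to be found in the camera images.
- rocker: Tube rocker, fixed: white housing 110 x 184 mm (x, y), 45 mm high, under a grey platform with three tubes (top about 97 mm). Origin: housing's centre at bench height. Its front faces its -x; there a foot plate, 6 mm thick, reaches to x -157 mm, y -68 to 68 mm, and carries the blue keeper. The pin's hole is in the aluminium cheek on its -y side; a ledge 14 mm wide (x), top 49 mm up, juts out under the knob.
- bore (a point): Mouth of the pin's hole, 14 mm wide, 62 mm up on the cheek's outer face (rocker frame y -92 mm). The bore runs along the rocker's +y, about 80 mm deep; axes are the rocker's. The pin is drawn to the rocker's -y and is free after 80 mm.
- pin_knob (a point): Centre of the pin's red square knob, 24 x 24 mm, 28 mm long along the pin. The pin's y axis runs from knob to tip; steel shank 12 mm in diameter, 14 to 94 mm from this point. At the start only the knob shows, 2 mm off the cheek, axis 61 mm up, flat sides upright. About 90 g, balances inside the knob: on the bench it lies level on its knob, axis 12 mm up.
- pin_shank (a point): The point on the shank's axis 49 mm from the knob's centre (where to take it for parking).
- pin_tip (a point): The far end of the shank, 94 mm from the knob's centre.
- pocket (a point): Where the parked knob's centre belongs, in the blue keeper: rocker frame x -117, y -40, z 45 mm; axes are the rocker's, the parked pin points to +y. Pocket open upward, 36 mm long (y, this point central), 30 mm wide (x); floor 12 mm below this point, flared walls to 24 mm above. Housing wall 62 mm behind (+x).
- notch (a point): On the parked pin's axis, mid-way between the keeper's two notched plates, where the shank is held: 50 mm free for the fingers along y. The plates (6 and 8 mm thick) stand 25 mm to -y and +y of here; notches 16 mm wide, open upward, bottom 7 mm below this point, flared mouths reach 20 mm above it.
- timer_mid (a point): Centre of a white lab timer, 68 x 66 x 18 mm, bystander.
- cup_mid (a point): Centre of a specimen cup with red lid, 56 mm wide, 54 mm high, bystander.
- cartridge_mid (a point): Centre of a white and blue test cartridge, 36 x 36 x 56 mm, bystander.

How it is judged:
On the way, in this order (a step that is already met when the one before it is completed fails the run):
1. the pin is drawn right out of the hole: its tip is clear of the cheek (y of pin_tip in the frame of bore below -0.003 m), for 0.1 s.
2. the pin lies still on the bench and is let go of (height (world z) of pin_knob below 0.016 m and height (world z) of pin_tip below 0.02 m and contact force between pin and the fingers below 0.05 N and linear speed of pin below 0.02 m/s), for 0.2 s.
3. the pin is lifted off the bench, held by its shank (height (world z) of pin_knob above 0.03 m and contact force between pin and the fingers above 0.3 N and distance between the grasp point and pin_shank below 0.035 m), for 0.1 s.
At the end, for the whole second after the job is handed in: The pin lies at rest in the keeper, let go of: knob's centre within 8 mm of the pocket point in plan and within 3 mm above to 4 mm below it (fully down), shank in both notches, parallel to the rocker's y axis within 0.07 rad, tip to +y (horizontal distance between pin_knob and pocket below 0.008 m and z of pin_knob in the frame of pocket between -0.004 and 0.003 m and y of pin_tip in the frame of pocket above 0.08 m and angle between the y axis of pin_knob and the y axis of pocket, either way round below 0.07 rad and linear speed of pin below 0.02 m/s and contact force between pin and the fingers below 0.05 N); the robot touches nothing.
It fails at once if the pin is dropped (moves faster than 0.7 m/s while not held) (contact force between pin and the fingers below 0.05 N and linear speed of pin above 0.7 m/s).
It fails at once if a bystander (timer, cup or cartridge) is moved more than 20 mm (distance of any of timer_mid, cup_mid, cartridge_mid from where it was at the start of the episode above 0.02 m).
It also fails if it takes over 51 s, if anything falls off the work surface, if the arm or the gripper's body presses on something with over 40 N, if the wrist force passes 120 N, or if a joint passes its speed limit or range.

## Working session

There is one attempt and no reset: what is moved stays moved. The work goes in short steps, Python scripts to look and compute and a tool call to move; the robot and the scene stay as the last step left them, time stands still between calls to the robot, and variables do not carry over. Pictures are saved under pics/ and viewed, at most 10 in all, crops included, and the job is handed in when it is done.

Besides the shell and the picture viewer there is one more tool, called after "Call:" by a JSON object that holds its "api" and its "payload". play_rows: Moves the arm, as the interface text tells. Shifts and turns lie within -1 to 1; 1 stands for 2 cm of shift or 90 degrees of turn. Its arguments: {"type":"object","properties":{"rows":{"type":"array","items":{"type":"object","properties":{"translation":{"type":"array","items":{"type":"number"}},"delta_rot":{"type":"array","items":{"type":"number"}},"claw":{"type":"number"}}}}},"required":["rows"]}

```bash
mkdir -p pics
cat > h.py <<'E'
import numpy as np, cv2
from bench import bot
def grab(n):
    f=bot.grab_frame(n); return f
def save(f,p): cv2.imwrite(p,cv2.cvtColor(f["color"],cv2.COLOR_RGB2BGR))
def cloud(f):
    K=f["camera_matrix"];T=np.linalg.inv(f["camera_from_world"]);d=f["range_z"]
    v,u=np.mgrid[:d.shape[0],:d.shape[1]]
    P=np.stack([(u-K[0,2])/K[0,0]*d,-(v-K[1,2])/K[1,1]*d,-d],-1)
    W=P@T[:3,:3].T+T[:3,3]; W[d==0]=np.nan; return W
E
python3 - <<'E'
from h import *
o=bot.get_obs();print({k:np.round(v,3) for k,v in o.items()})
for n in("top","side"):
    f=grab(n);save(f,f"pics/{n}0.png");np.savez(f"{n}0.npz",W=cloud(f),**f)
    print(n,np.linalg.inv(f["camera_from_world"]).round(3),f["camera_matrix"])
E
```

```text
{'time_s': np.float64(0.0), 'joint_pos': array([-1.495,  0.159,  1.598,  0.   ,  1.386, -0.21 ]), 'joint_vel': array([-0.   ,  0.001, -0.   , -0.001,  0.   ,  0.   ]), 'joint_torque': array([ 0.0000e+00, -3.9600e+01, -3.3143e+01, -0.0000e+00,  9.0000e-03,
        0.0000e+00]), 'eef_pos': array([ 0.162, -0.551,  0.241]), 'tcp_rot': array([-3.108, -0.447, -0.   ]), 'wrist_force': array([-0.681,  0.245,  0.561]), 'ft_torque': array([ 0.001, -0.018, -0.013]), 'finger_force': np.float64(0.0), 'gripper_width': np.float64(0.086)}
top [[ 0.003  0.998 -0.068  0.486]
 [-1.     0.004  0.015  0.045]
 [ 0.015  0.068  0.998  1.021]
 [ 0.     0.     0.     1.   ]] [[436.40960714   0.         278.03506072]
 [  0.         436.40960714 207.3522005 ]
 [  0.           0.           1.        ]]
side [[ 0.997  0.044 -0.057  0.473]
 [-0.072  0.57  -0.818 -0.859]
 [-0.004  0.82   0.572  0.702]
 [ 0.     0.     0.     1.   ]] [[469.8435206    0.         270.8262572 ]
 [  0.         469.8435206  212.64134393]
 [  0.           0.           1.        ]]
```

View pics/top0.png

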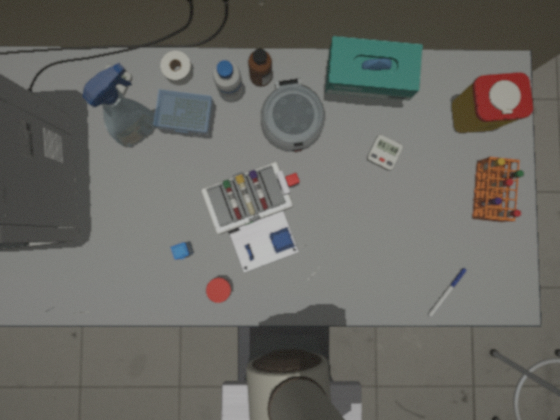

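View pics/side0.png

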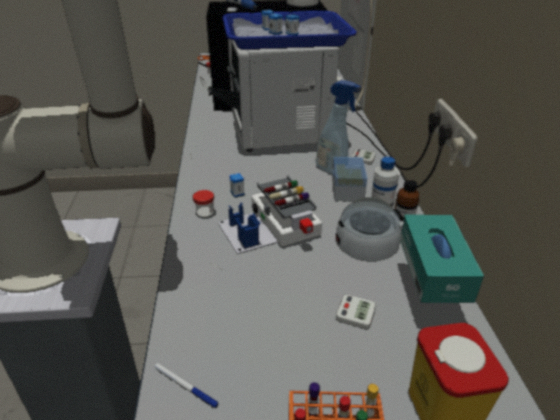

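The top view shows the rocker at (247,197), the knob at (292,180), the pocket block at (282,240), and the far notch plate at (249,252). The bystanders are the timer (385,152), the cup (218,290) and the cartridge (181,251). The side view agrees, with the knob at (306,224).

```bash
cat > m.py <<'E'
from h import *
for n,(box) in {"top":(195,320,155,275),"side":(215,330,170,255)}.items():
    z=np.load(n+"0.npz");W=z["W"];hsv=cv2.cvtColor(z["color"],cv2.COLOR_RGB2HSV)
    m=np.zeros(W.shape[:2],bool);m[box[2]:box[3],box[0]:box[1]]=1
    red=((hsv[...,0]<8)|(hsv[...,0]>172))&(hsv[...,1]>150)&(hsv[...,2]>90)&m
    blue=(abs(hsv[...,0].astype(int)-113)<12)&(hsv[...,1]>130)&m
    for nm,k in(("red",red),("blue",blue)):
        c,l,s,ce=cv2.connectedComponentsWithStats(k.astype(np.uint8))
        for i in range(1,c):
            if s[i,4]<25: continue
            P=W[l==i];print(n,nm,s[i],"med",np.nanmedian(P,0).round(4),"lo",np.nanpercentile(P,3,axis=0).round(3),"hi",np.nanpercentile(P,97,axis=0).round(3))
            if n=="top":
                q=P[P[:,2]>np.nanpercentile(P[:,2],50)-.008] ;r=cv2.minAreaRect((q[:,:2]*1000).astype(np.float32));print("   rect",r)
    if n=="top":
        w=(hsv[...,1]<70)&(hsv[...,2]>140)&m
        for lo,hi in((.0,.018),(.035,.055)):
            k=(w&(W[...,2]>lo)&(W[...,2]<hi)).astype(np.uint8)
            k=cv2.morphologyEx(k,cv2.MORPH_OPEN,np.ones((2,2)))
            c,l,s,ce=cv2.connectedComponentsWithStats(k)
            i=1+np.argmax(s[1:,4]);print(lo,s[i,4],cv2.minAreaRect((W[l==i][:,:2]*1000).astype(np.float32)), np.median(W[l==i][:,2]))
        im=cv2.resize(z["color"][150:280,190:310],None,fx=5,fy=4.6,interpolation=2);
    else: im=cv2.resize(z["color"][170:260,200:335],None,fx=5,fy=5,interpolation=2)
    cv2.imwrite(f"pics/{n}c.png",im[...,::-1])
E
python3 m.py
```

```text
top red [287 174  11  11  73] med [ 0.6134 -0.      0.0728] lo [ 0.602 -0.009  0.07 ] hi [0.622 0.009 0.076]
   rect ((612.4583740234375, -0.4422416687011719), (18.999744415283203, 20.2237548828125), 20.873661041259766)
0.0 1976 ((472.20379638671875, 59.81455993652344), (102.55973052978516, 136.40025329589844), 21.574275970458984) nan
0.035 417 ((554.380126953125, 144.79495239257812), (105.52491760253906, 84.78096771240234), 18.19900894165039) 0.04393853527377767
side red [300 218  12  10  83] med [ 0.6116 -0.0017  0.0714] lo [ 0.601 -0.014  0.068] hi [0.623 0.015 0.074]
side blue [230 174  13   9  87] med [0.4552 0.2392 0.0541] lo [0.44  0.23  0.047] hi [0.47  0.257 0.057]
side blue [230 205  29  42 562] med [0.4765 0.0111 0.0389] lo [ 0.441 -0.003  0.012] hi [0.499 0.098 0.066]
```

View pics/topc.png

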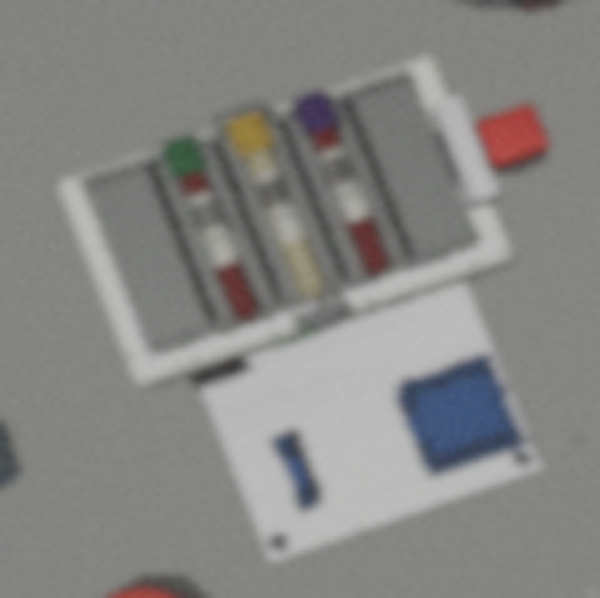

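The crop shows the foot plate's front edge running from (268,560) to (540,465), with the pocket block on the right and the notch plate on the left. The foot plate measures 102.6 x 136.4 mm, as it should. Next I'll refine the yaw and check it against the blue parts and the knob.

```bash
cat > m2.py <<'E'
from h import *
z=np.load("top0.npz");W=z["W"];hsv=cv2.cvtColor(z["color"],cv2.COLOR_RGB2HSV)
m=np.zeros(W.shape[:2],bool);m[205:275,225:305]=1
b=(abs(hsv[...,0].astype(int)-112)<15)&(hsv[...,1]>100)&m
c,l,s,ce=cv2.connectedComponentsWithStats(b.astype(np.uint8))
T=np.linalg.inv(z["camera_from_world"]);K=z["camera_matrix"]
def onplane(p,h):
    p=np.atleast_2d(p).astype(float);d=np.c_[(p[:,0]-K[0,2])/K[0,0],-(p[:,1]-K[1,2])/K[1,1],-np.ones(len(p))]@T[:3,:3].T
    return T[:3,3]+d*((h-T[2,3])/d[:,2])[:,None]
for i in range(1,c):
    if s[i,4]>20:
        P=W[l==i];print(s[i],np.nanmin(P,0).round(3),np.nanmax(P,0).round(3),np.nanpercentile(P[:,2],[10,50,90]).round(3),"centroid@69",onplane(ce[i],.066).round(4))
# foot plate outline on z=6mm
w=(hsv[...,1]<70)&(hsv[...,2]>140);k=((w|b)&m&(W[...,2]<.02)).astype(np.uint8)
k=cv2.morphologyEx(k,cv2.MORPH_OPEN,np.ones((3,3)))
cs=max(cv2.findContours(k,0,1)[0],key=cv2.contourArea)[:,0]
Q=onplane(cs,.006)[:,:2];r=cv2.minAreaRect((Q*1000).astype(np.float32));print(r)
C=np.array(r[0])/1000;th0=np.radians(21)
for th0 in (np.radians(21),):
    R=np.array([[np.cos(th0),-np.sin(th0)],[np.sin(th0),np.cos(th0)]]);L=(Q-C)@R
    for ax,sg,lim in((0,-1,.055),(1,-1,.035),(1,1,.035)):
        e=np.abs(L[:,ax]-sg*(.0505 if ax==0 else .0675))<.004
        e&=np.abs(L[:,1-ax])<lim
        p=L[e];vx,vy,x,y=cv2.fitLine((p*1000).astype(np.float32),cv2.DIST_HUBER,0,.01,.01).ravel()
        a=np.degrees(np.arctan2(vy,vx));print("edge",ax,sg,e.sum(),"pos",p[:,ax].mean().round(4),"yaw",21+(a if ax==1 else a-90)%180)
E
python3 m2.py
```

```text
[272 231  20  18 250] [0.462 0.    0.027] [0.5   0.043 0.065] [0.03  0.033 0.045] centroid@69 [[0.4809 0.0229 0.066 ]]
((475.65264892578125, 63.27372741699219), (103.63616180419922, 139.3043212890625), 20.76273536682129)
edge 0 -1 45 pos -0.0506 yaw 200.66054
edge 1 -1 11 pos -0.068 yaw 194.13007
edge 1 1 29 pos 0.0685 yaw 200.94516
```

The pose is consistent: rocker origin (0.5748, 0.1009), yaw 20.8°. The knob then falls at rocker (-1,-108) mm against an expected (0,-108), and the blue block fits the pocket. Now I'll approach.

```bash
cat > d.py <<'E'
import sys
from h import *
from scipy.spatial.transform import Rotation as Ro
O=np.array([.5748,.1009]);th=np.radians(20.8);c,s=np.cos(th),np.sin(th)
def w(x,y,z): return np.array([O[0]+c*x-s*y,O[1]+s*x+c*y,z])
if __name__=="__main__":
    t=[float(a)/1000 for a in sys.argv[1:4]]; o=bot.get_obs()
    R=Ro.from_rotvec(o["tcp_rot"]);M=np.array([[-s,c,0],[c,s,0],[0,0,-1]]).T  # x->rocker +y, y->rocker +x
    e=R.inv()*Ro.from_matrix(M)
    p=o["eef_pos"];d=p[:2]-O
    print("t",round(o["time_s"],2),"tcp rocker mm",np.round([1e3*(c*d[0]+s*d[1]),1e3*(-s*d[0]+c*d[1]),1e3*p[2]],1),"world",p.round(3),
     "\nneed tool units",(R.inv().apply(w(*t)-p)/.02).round(2),"rot units",(e.as_rotvec()/(np.pi/2)).round(3),"w",o["gripper_width"].round(4),"f",o["finger_force"].round(1),o["wrist_force"].round(1),o["joint_pos"].round(2))
E
python3 d.py 0 -110 160
```

```text
Traceback (most recent call last):
  File "d.py", line 12, in <module>
    "\nneed tool units",(R.inv().apply(w(*t)-p)/.02).round(2),"rot units",(e.as_rotvec()/(np.pi/2)).round(3),"w",o["gripper_width"].round(4),"f",o["finger_force"].round(1),o["wrist_force"].round(1),o["joint_pos"].round(2))
                                                                                                                 ^^^^^^^^^^^^^^^^^^^^^^^^
AttributeError: 'float' object has no attribute 'round'
```

```bash
sed -i 's/o\["gripper_width"\].round(4)/round(float(o["gripper_width"]),4)/; s/o\["finger_force"\].round(1)/round(float(o["finger_force"]),1)/;s/o\["\(wrist_force\|joint_pos\)"\]/np.array(o["\1"])/g;s/p=o\["eef_pos"\]/p=np.array(o["eef_pos"])/' d.py; python3 d.py 0 -110 160
```

```text
t 0.1 tcp rocker mm [-617.4 -463.   241.4] world [ 0.162 -0.551  0.241] 
need tool units [ 29.42 -19.97   4.11] rot units [-1.000e-03 -1.000e-03 -1.049e+00] w 0.0856 f 0.0 [ 0.2 -0.3  0.2] [-1.5   0.16  1.6  -0.    1.39 -0.21]
```

Call:
{"api": "play_rows", "payload": {"rows": [{"translation": [0.97,-0.66,0],"delta_rot": [0,0,0],"claw": -1},{"translation": [0.97,-0.66,0],"delta_rot": [0,0,0],"claw": -1},{"translation": [0.97,-0.66,0],"delta_rot": [0,0,0],"claw": -1},{"translation": [0.97,-0.66,0],"delta_rot": [0,0,0],"claw": -1},{"translation": [0.97,-0.66,0],"delta_rot": [0,0,0],"claw": -1}]}}

```text
time_s: 0.52
eef_pos: [0.237, -0.4598, 0.2417]
tcp_rot: [-3.109, -0.447, 0.0]
wrist_force: [-0.9, -0.9, -0.2]
gripper_width: 0.0855
finger_force: 0.0
```

Call:
{"api": "play_rows", "payload": {"rows": [{"translation": [0.97,-0.66,0],"delta_rot": [0,0,0],"claw": -1},{"translation": [0.97,-0.66,0],"delta_rot": [0,0,0],"claw": -1},{"translation": [0.97,-0.66,0],"delta_rot": [0,0,0],"claw": -1},{"translation": [0.97,-0.66,0],"delta_rot": [0,0,0],"claw": -1},{"translation": [0.97,-0.66,0],"delta_rot": [0,0,0],"claw": -1}]}}

```text
time_s: 0.93
eef_pos: [0.3115, -0.3691, 0.2419]
tcp_rot: [-3.109, -0.447, 0.0]
wrist_force: [0.3, 0.4, 0.2]
gripper_width: 0.0856
finger_force: 0.0
```

Call:
{"api": "play_rows", "payload": {"rows": [{"translation": [0.97,-0.66,0],"delta_rot": [0,0,0],"claw": -1},{"translation": [0.97,-0.66,0],"delta_rot": [0,0,0],"claw": -1},{"translation": [0.97,-0.66,0],"delta_rot": [0,0,0],"claw": -1},{"translation": [0.97,-0.66,0],"delta_rot": [0,0,0],"claw": -1},{"translation": [0.97,-0.66,0],"delta_rot": [0,0,0],"claw": -1}]}}

```text
time_s: 1.35
eef_pos: [0.3858, -0.2784, 0.2419]
tcp_rot: [-3.109, -0.447, 0.001]
wrist_force: [0.1, -0.2, -0.6]
gripper_width: 0.0859
finger_force: 0.0
```

Call:
{"api": "play_rows", "payload": {"rows": [{"translation": [0.97,-0.66,0],"delta_rot": [0,0,0],"claw": -1},{"translation": [0.97,-0.66,0],"delta_rot": [0,0,0],"claw": -1},{"translation": [0.97,-0.66,0],"delta_rot": [0,0,0],"claw": -1},{"translation": [0.97,-0.66,0],"delta_rot": [0,0,0],"claw": -1},{"translation": [0.97,-0.66,0],"delta_rot": [0,0,0],"claw": -1}]}}

```text
time_s: 1.77
eef_pos: [0.4603, -0.1878, 0.2419]
tcp_rot: [-3.109, -0.447, 0.001]
wrist_force: [0.0, -0.2, -0.3]
gripper_width: 0.0852
finger_force: 0.0
```

Call:
{"api": "play_rows", "payload": {"rows": [{"translation": [0,0,0],"delta_rot": [0,0,-0.07],"claw": -1},{"translation": [0,0,0],"delta_rot": [0,0,-0.07],"claw": -1},{"translation": [0,0,0],"delta_rot": [0,0,-0.07],"claw": -1},{"translation": [0,0,0],"delta_rot": [0,0,-0.07],"claw": -1},{"translation": [0,0,0],"delta_rot": [0,0,-0.07],"claw": -1}]}}

```text
time_s: 2.18
eef_pos: [0.4597, -0.1887, 0.2418]
tcp_rot: [-2.867, -1.282, 0.001]
wrist_force: [0.6, -0.9, -0.8]
gripper_width: 0.0851
finger_force: 0.0
```

Call:
{"api": "play_rows", "payload": {"rows": [{"translation": [0,0,0],"delta_rot": [0,0,-0.07],"claw": -1},{"translation": [0,0,0],"delta_rot": [0,0,-0.07],"claw": -1},{"translation": [0,0,0],"delta_rot": [0,0,-0.07],"claw": -1},{"translation": [0,0,0],"delta_rot": [0,0,-0.07],"claw": -1},{"translation": [0,0,0],"delta_rot": [0,0,-0.07],"claw": -1}]}}

```text
time_s: 2.6
eef_pos: [0.4596, -0.1888, 0.2418]
tcp_rot: [-2.411, -2.012, 0.0]
wrist_force: [0.3, -0.4, -1.5]
gripper_width: 0.0851
finger_force: 0.0
```

Call:
{"api": "play_rows", "payload": {"rows": [{"translation": [0,0,0],"delta_rot": [0,0,-0.07],"claw": -1},{"translation": [0,0,0],"delta_rot": [0,0,-0.07],"claw": -1},{"translation": [0,0,0],"delta_rot": [0,0,-0.07],"claw": -1},{"translation": [0,0,0],"delta_rot": [0,0,-0.07],"claw": -1},{"translation": [0,0,0],"delta_rot": [0,0,-0.07],"claw": -1}]}}

```text
time_s: 3.02
eef_pos: [0.4596, -0.1888, 0.2418]
tcp_rot: [-1.775, -2.591, -0.0]
wrist_force: [0.5, -0.5, 0.1]
gripper_width: 0.0853
finger_force: 0.0
```

```bash
python3 d.py 0 -110 160
```

```text
t 3.02 tcp rocker mm [-210.5 -229.9  241.8] world [ 0.46  -0.189  0.242] 
need tool units [ 5.92 10.57  4.09] rot units [-0.    -0.001  0.004] w 0.0853 f 0.0 [ 0.5 -0.5  0.1] [-0.63 -0.05  1.81 -0.    1.38 -1.  ]
```

Call:
{"api": "play_rows", "payload": {"rows": [{"translation": [0.59,1,0.4],"delta_rot": [0,0,0],"claw": -1},{"translation": [0.59,1,0.4],"delta_rot": [0,0,0],"claw": -1},{"translation": [0.59,1,0.4],"delta_rot": [0,0,0],"claw": -1},{"translation": [0.59,1,0.4],"delta_rot": [0,0,0],"claw": -1},{"translation": [0.59,1,0.4],"delta_rot": [0,0,0],"claw": -1}]}}

```text
time_s: 3.43
eef_pos: [0.5326, -0.0972, 0.2014]
tcp_rot: [-1.782, -2.586, 0.0]
wrist_force: [0.5, -0.4, 0.4]
gripper_width: 0.0854
finger_force: 0.0
```

Call:
{"api": "play_rows", "payload": {"rows": [{"translation": [0.59,1,0.4],"delta_rot": [0,0,0],"claw": -1},{"translation": [0.59,1,0.4],"delta_rot": [0,0,0],"claw": -1},{"translation": [0.59,1,0.4],"delta_rot": [0,0,0],"claw": -1},{"translation": [0.59,1,0.4],"delta_rot": [0,0,0],"claw": -1},{"translation": [0.59,1,0.4],"delta_rot": [0,0,0],"claw": -1}]}}

```text
time_s: 3.85
eef_pos: [0.605, -0.0064, 0.1613]
tcp_rot: [-1.782, -2.586, 0.001]
wrist_force: [-0.1, 0.3, 0.1]
gripper_width: 0.0856
finger_force: 0.0
```

Call:
{"api": "play_rows", "payload": {"rows": [{"translation": [0,0.57,0],"delta_rot": [0,0,0.004],"claw": -1},{"translation": [0,0,0],"delta_rot": [0,0,0],"claw": -1}]}}

```text
time_s: 4.02
eef_pos: [0.6159, -0.0019, 0.161]
tcp_rot: [-1.787, -2.582, 0.0]
wrist_force: [0.4, -0.4, 1.3]
gripper_width: 0.0858
finger_force: 0.0
```

```bash
python3 d.py 0 -111 63
python3 - <<'E'
from h import *
f=grab("side");cv2.imwrite("pics/s1.png",cv2.resize(f["color"][110:270,200:400],None,fx=3.5,fy=3.5)[...,::-1])
E
```

```text
t 4.02 tcp rocker mm [   2.  -110.7  161. ] world [ 0.616 -0.002  0.161] 
need tool units [-0.02 -0.09  4.9 ] rot units [-0.001 -0.001 -0.002] w 0.0858 f 0.0 [ 0.4 -0.4  1.3] [-0.2   0.33  1.55  0.    1.26 -0.56]
```

View pics/s1.png

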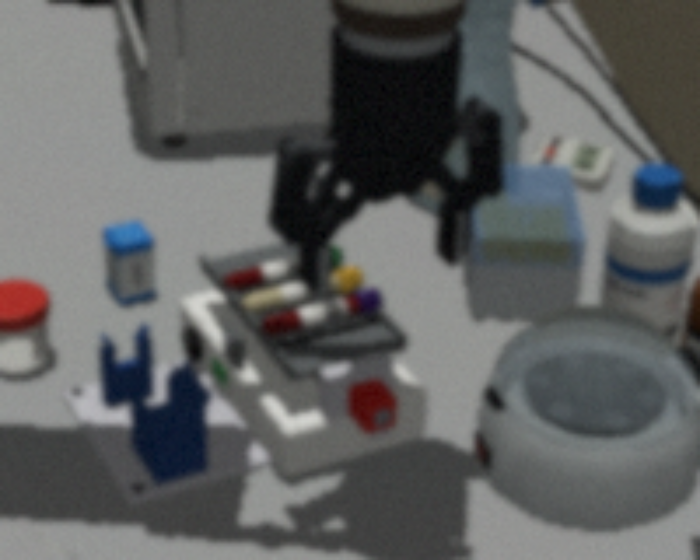

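The fingers at (315,265) and (450,250) straddle the knob at (372,405). The grey bath on the right is close, so I'll check its clearance and preclose the fingers.

Run:
```python
from d import *
W=np.load("top0.npz")["W"];d=W[...,:2]-O
x=c*d[...,0]+s*d[...,1];y=-s*d[...,0]+c*d[...,1];z=W[...,2]
for lo,hi in((-140,-85),(-200,-140),(-260,-200)):
    k=(y*1e3>lo)&(y*1e3<hi)&(z>.015)&(x>.02)&(x<.3)
    print(lo,hi,np.percentile(x[k],[0,2,5]).round(3) if k.any() else None,z[k].max() if k.any() else None)
```

```text
-140 -85 [0.021 0.05  0.074] 0.12418818738872739
-200 -140 [0.058 0.063 0.066] 0.12428682917444034
-260 -200 [0.071 0.078 0.085] 0.13814237480127645
```

Call:
{"api": "play_rows", "payload": {"rows": [{"translation": [0,-0.09,0.8],"delta_rot": [0,0,0],"claw": -0.2},{"translation": [0,0,0.8],"delta_rot": [0,0,0],"claw": -0.2},{"translation": [0,0,0],"delta_rot": [0,0,0],"claw": -0.2}]}}

```text
time_s: 4.32
eef_pos: [0.6108, -0.0044, 0.127]
tcp_rot: [-1.788, -2.576, 0.004]
wrist_force: [-1.9, 0.2, -0.9]
gripper_width: 0.052
finger_force: 0.0
```

Call:
{"api": "play_rows", "payload": {"rows": [{"translation": [0,0,0.8],"delta_rot": [0,0,0],"claw": -0.2},{"translation": [0,0,0.8],"delta_rot": [0,0,0],"claw": -0.2},{"translation": [0,0,0.8],"delta_rot": [0,0,0],"claw": -0.2},{"translation": [0,0,0.5],"delta_rot": [0,0,0],"claw": -0.2},{"translation": [0,0,0.2],"delta_rot": [0,0,0],"claw": -0.2}]}}

```text
time_s: 4.73
eef_pos: [0.6125, -0.0044, 0.0671]
tcp_rot: [-1.79, -2.579, 0.002]
wrist_force: [-0.3, 0.4, -1.0]
gripper_width: 0.051
finger_force: 0.0
```

```bash
python3 d.py 0 -111 63
```

```text
t 4.73 tcp rocker mm [  -2.2 -111.8   67.1] world [ 0.612 -0.004  0.067] 
need tool units [0.04 0.11 0.21] rot units [-0.001 -0.001 -0.004] w 0.051 f 0.0 [-0.3  0.4 -1. ] [-0.2   0.44  1.62 -0.    1.09 -0.56]
```

Call:
{"api": "play_rows", "payload": {"rows": [{"translation": [0.04,0.1,0.22],"delta_rot": [0,0,0],"claw": -0.2},{"translation": [0,0,0],"delta_rot": [0,0,0],"claw": 0.2},{"translation": [0,0,0],"delta_rot": [0,0,0],"claw": 0.6},{"translation": [0,0,0],"delta_rot": [0,0,0],"claw": 1},{"translation": [0,0,0],"delta_rot": [0,0,0],"claw": 1}]}}

```text
time_s: 5.15
eef_pos: [0.6159, -0.0028, 0.0651]
tcp_rot: [1.789, 2.58, 0.0]
wrist_force: [-1.9, -1.2, 4.5]
gripper_width: 0.0227
finger_force: 59.0
```

Call:
{"api": "play_rows", "payload": {"rows": [{"translation": [0,0,0],"delta_rot": [0,0,0],"claw": 1},{"translation": [0,0,0],"delta_rot": [0,0,0],"claw": 1}]}}

```text
time_s: 5.32
eef_pos: [0.616, -0.0029, 0.0651]
tcp_rot: [1.789, 2.58, 0.001]
wrist_force: [-2.4, -0.7, 6.0]
gripper_width: 0.0227
finger_force: 59.2
```

```bash
python3 d.py 0 -200 63
```

```text
t 5.32 tcp rocker mm [   1.6 -111.6   65.1] world [ 0.616 -0.003  0.065] 
need tool units [-4.42 -0.06  0.11] rot units [ 0.001  0.001 -0.003] w 0.0227 f 59.2 [-2.4 -0.7  6. ] [-0.2   0.45  1.61 -0.    1.08 -0.56]
```

Call:
{"api": "play_rows", "payload": {"rows": [{"translation": [-0.3,0,0],"delta_rot": [0,0,0],"claw": 1},{"translation": [-0.3,0,0],"delta_rot": [0,0,0],"claw": 1},{"translation": [-0.3,0,0],"delta_rot": [0,0,0],"claw": 1},{"translation": [-0.3,0,0],"delta_rot": [0,0,0],"claw": 1}]}}

```text
time_s: 5.65
eef_pos: [0.624, -0.0238, 0.0649]
tcp_rot: [-1.79, -2.581, -0.004]
wrist_force: [-1.5, 3.5, 6.0]
gripper_width: 0.0226
finger_force: 59.3
```

```bash
python3 d.py 0 -200 63
```

```text
t 5.65 tcp rocker mm [   1.7 -134.    64.9] world [ 0.624 -0.024  0.065] 
need tool units [-3.3  -0.07  0.09] rot units [ 0.001 -0.001 -0.003] w 0.0226 f 59.3 [-1.5  3.5  6. ] [-0.23  0.47  1.58  0.    1.09 -0.59]
```

Drawing freely with low forces; continuing.

Call:
{"api": "play_rows", "payload": {"rows": [{"translation": [-0.5,0,0],"delta_rot": [0,0,0],"claw": 1},{"translation": [-0.5,0,0],"delta_rot": [0,0,0],"claw": 1},{"translation": [-0.5,0,0],"delta_rot": [0,0,0],"claw": 1},{"translation": [-0.5,0,0],"delta_rot": [0,0,0],"claw": 1},{"translation": [-0.5,0,0],"delta_rot": [0,0,0],"claw": 1}]}}

```text
time_s: 6.07
eef_pos: [0.6418, -0.0727, 0.0639]
tcp_rot: [1.791, 2.581, 0.001]
wrist_force: [0.6, 3.0, 1.7]
gripper_width: 0.0224
finger_force: 58.8
```

Call:
{"api": "play_rows", "payload": {"rows": [{"translation": [-0.5,0,0],"delta_rot": [0,0,0],"claw": 1},{"translation": [-0.5,0,0],"delta_rot": [0,0,0],"claw": 1},{"translation": [-0.4,0,0],"delta_rot": [0,0,0],"claw": 1},{"translation": [0,0,0],"delta_rot": [0,0,0],"claw": 1},{"translation": [0,0,0],"delta_rot": [0,0,0],"claw": 1}]}}

```text
time_s: 6.48
eef_pos: [0.6509, -0.0987, 0.0635]
tcp_rot: [-1.791, -2.58, 0.0]
wrist_force: [0.4, -0.5, -1.0]
gripper_width: 0.0226
finger_force: 58.8
```

```bash
python3 d.py -40 -205 16
python3 - <<'E'
from h import *
f=grab("side");cv2.imwrite("pics/s2.png",cv2.resize(f["color"][150:290,230:410],None,fx=4,fy=4)[...,::-1])
E
```

```text
t 6.48 tcp rocker mm [   0.3 -213.7   63.5] world [ 0.651 -0.099  0.064] 
need tool units [ 0.42 -2.02  2.38] rot units [-0.    -0.    -0.004] w 0.0226 f 58.8 [ 0.4 -0.5 -1. ] [-0.33  0.55  1.47 -0.    1.12 -0.69]
```

View pics/s2.png

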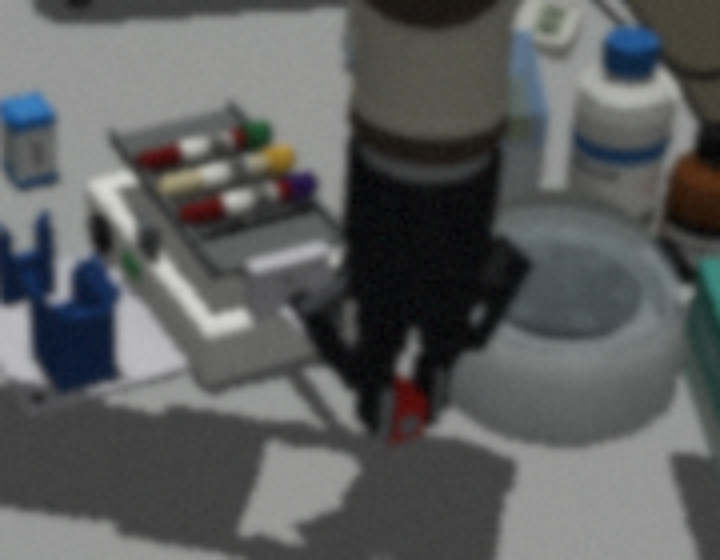

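The pin is out and held by its knob at (405,410), with the shank towards (320,400). I'll move away from the bath to rocker x = -45 and lower it.

Call:
{"api": "play_rows", "payload": {"rows": [{"translation": [0,-0.5,0.2],"delta_rot": [0,0,0],"claw": 1},{"translation": [0,-0.7,0.4],"delta_rot": [0,0,0],"claw": 1},{"translation": [0,-0.6,0.4],"delta_rot": [0,0,0],"claw": 1},{"translation": [0,-0.4,0.4],"delta_rot": [0,0,0],"claw": 1},{"translation": [0,0,0.4],"delta_rot": [0,0,0],"claw": 1}]}}

```text
time_s: 6.95
eef_pos: [0.6084, -0.1133, 0.027]
tcp_rot: [-1.79, -2.58, 0.001]
wrist_force: [-0.8, -0.2, -2.2]
gripper_width: 0.0227
finger_force: 58.9
```

Call:
{"api": "play_rows", "payload": {"rows": [{"translation": [0,0,0.25],"delta_rot": [0,0,0],"claw": 1},{"translation": [0,0,0.1],"delta_rot": [0,0,0],"claw": 1},{"translation": [0,0,0],"delta_rot": [0,0,0],"claw": 1}]}}

```text
time_s: 7.2
eef_pos: [0.6101, -0.1131, 0.0204]
tcp_rot: [-1.79, -2.581, -0.0]
wrist_force: [-0.1, 0.5, -1.8]
gripper_width: 0.0228
finger_force: 58.9
```

```bash
python3 d.py -40 -205 16
```

```text
t 7.2 tcp rocker mm [ -43.  -212.6   20.4] world [ 0.61  -0.113  0.02 ] 
need tool units [0.38 0.15 0.22] rot units [-0.    -0.    -0.003] w 0.0228 f 58.9 [-0.1  0.5 -1.8] [-0.38  0.53  1.6   0.    1.01 -0.74]
```

Call:
{"api": "play_rows", "payload": {"rows": [{"translation": [0,0,0.1],"delta_rot": [0,0,0],"claw": 1},{"translation": [0,0,0.08],"delta_rot": [0,0,0],"claw": 1},{"translation": [0,0,0],"delta_rot": [0,0,0],"claw": 1},{"translation": [0,0,0],"delta_rot": [0,0,0],"claw": 1}]}}

```text
time_s: 7.53
eef_pos: [0.6101, -0.1135, 0.0174]
tcp_rot: [1.79, 2.581, 0.0]
wrist_force: [0.3, -0.1, -1.3]
gripper_width: 0.0226
finger_force: 58.9
```

Call:
{"api": "play_rows", "payload": {"rows": [{"translation": [0,0,0.05],"delta_rot": [0,0,0],"claw": 1},{"translation": [0,0,0],"delta_rot": [0,0,0],"claw": 1}]}}

```text
time_s: 7.7
eef_pos: [0.6099, -0.1135, 0.0163]
tcp_rot: [1.79, 2.581, 0.0]
wrist_force: [-0.8, -0.4, -1.9]
gripper_width: 0.0226
finger_force: 58.9
```

Call:
{"api": "play_rows", "payload": {"rows": [{"translation": [0,0,0.05],"delta_rot": [0,0,0],"claw": 1},{"translation": [0,0,0],"delta_rot": [0,0,0],"claw": 1}]}}

```text
time_s: 7.87
eef_pos: [0.61, -0.1136, 0.0161]
tcp_rot: [-1.79, -2.582, 0.0]
wrist_force: [-1.6, 1.1, 4.5]
gripper_width: 0.0225
finger_force: 59.6
```

Call:
{"api": "play_rows", "payload": {"rows": [{"translation": [0,0,0.05],"delta_rot": [0,0,0],"claw": 1},{"translation": [0,0,0],"delta_rot": [0,0,0],"claw": 1}]}}

```text
time_s: 8.03
eef_pos: [0.61, -0.1136, 0.0161]
tcp_rot: [-1.79, -2.581, 0.001]
wrist_force: [-6.0, 2.0, 11.2]
gripper_width: 0.0226
finger_force: 60.5
```

The knob is on the bench. I'll release it gently and lift.

Call:
{"api": "play_rows", "payload": {"rows": [{"translation": [0,0,-0.08],"delta_rot": [0,0,0],"claw": 1},{"translation": [0,0,0],"delta_rot": [0,0,0],"claw": 0.4},{"translation": [0,0,0],"delta_rot": [0,0,0],"claw": 0.2},{"translation": [0,0,0],"delta_rot": [0,0,0],"claw": 0},{"translation": [0,0,0],"delta_rot": [0,0,0],"claw": 0}]}}

```text
time_s: 8.45
eef_pos: [0.6098, -0.1135, 0.0157]
tcp_rot: [-1.79, -2.581, 0.0]
wrist_force: [-0.8, 0.0, 0.3]
gripper_width: 0.0429
finger_force: 0.0
```

Call:
{"api": "play_rows", "payload": {"rows": [{"translation": [0,0,0],"delta_rot": [0,0,0],"claw": 0},{"translation": [0,0,-0.5],"delta_rot": [0,0,0],"claw": 0},{"translation": [0,0,-1],"delta_rot": [0,0,0],"claw": 0},{"translation": [0,0,-1],"delta_rot": [0,0,0],"claw": 0},{"translation": [0,0,-1],"delta_rot": [0,0,0],"claw": 0}]}}

```text
time_s: 8.87
eef_pos: [0.6098, -0.1135, 0.0873]
tcp_rot: [1.79, 2.582, 0.0]
wrist_force: [0.3, 1.2, 0.0]
gripper_width: 0.0424
finger_force: 0.0
```

Call:
{"api": "play_rows", "payload": {"rows": [{"translation": [-1,0,-1],"delta_rot": [0,0,0],"claw": 0},{"translation": [-1,0,-0.5],"delta_rot": [0,0,0],"claw": 0},{"translation": [-1,0,0],"delta_rot": [0,0,0],"claw": 0},{"translation": [-1,0,0],"delta_rot": [0,0,0],"claw": 0},{"translation": [-1,0,0],"delta_rot": [0,0,0],"claw": 0}]}}

```text
time_s: 9.28
eef_pos: [0.6455, -0.2082, 0.1173]
tcp_rot: [1.789, 2.58, 0.0]
wrist_force: [0.6, 0.3, -0.1]
gripper_width: 0.0427
finger_force: 0.0
```

```bash
python3 d.py -43 -161 90
cat > pin.py <<'E'
from d import *
def look(h,tag):
    for n in("top","side"):
        f=grab(n);np.savez(f"{n}_{tag}.npz",W=cloud(f),**f);W=cloud(f);hsv=cv2.cvtColor(f["color"],cv2.COLOR_RGB2HSV)
        d=W[...,:2]-O;x=c*d[...,0]+s*d[...,1];y=-s*d[...,0]+c*d[...,1]
        red=((hsv[...,0]<8)|(hsv[...,0]>172))&(hsv[...,1]>120)&(hsv[...,2]>40)&(y<-.15)&(y>-.3)&(abs(x)<.12)
        P=np.c_[x[red],y[red],W[red][:,2]]*1e3
        print(n,"knob rocker",red.sum(),np.median(P,0).round(1) if len(P) else None,(np.percentile(P,5,axis=0).round(1),np.percentile(P,95,axis=0).round(1)) if len(P) else None)
        k=(y>-.195)&(y<-.105)&(x>-.08)&(x<0)&(W[...,2]>.010)&(W[...,2]<.03)&~red
        S=np.c_[x[k],y[k],W[k][:,2]]*1e3
        if len(S)>5: print("  shank",len(S),np.median(S,0).round(1),"slope x/y",np.polyfit(S[:,1],S[:,0],1).round(3),"y rng",np.percentile(S[:,1],[2,98]).round(1))
        v,u=np.where(red);
        if n=="side" : v0,u0=int(np.median(v)),int(np.median(u));cv2.imwrite(f"pics/{tag}.png",cv2.resize(f["color"][v0-60:v0+60,u0-80:u0+80],None,fx=4,fy=4)[...,::-1])
E
python3 -c "
from pin import *
look(.024,'lay')"
```

```text
t 9.28 tcp rocker mm [ -43.7 -314.1  117.3] world [ 0.645 -0.208  0.117] 
need tool units [ 7.65 -0.    1.36] rot units [ 0.001  0.001 -0.003] w 0.0427 f 0.0 [ 0.6  0.3 -0.1] [-0.49  0.53  1.39  0.    1.23 -0.85]
top knob rocker 99 [ -43.9 -209.4   23.6] (array([ -53.1, -220.3,   20.2]), array([ -34.4, -197.6,   26.3]))
  shank 173 [ -45.3 -155.3   16.4] slope x/y [-1.9000e-02 -4.8126e+01] y rng [-193.4 -118. ]
side knob rocker 144 [ -48.8 -212.3   21.8] (array([ -56. , -222.1,    8.6]), array([ -34.8, -197.7,   25.4]))
  shank 127 [ -47.1 -153.    15.8] slope x/y [-1.6000e-02 -4.9096e+01] y rng [-186.5 -118. ]
```

View pics/lay.png

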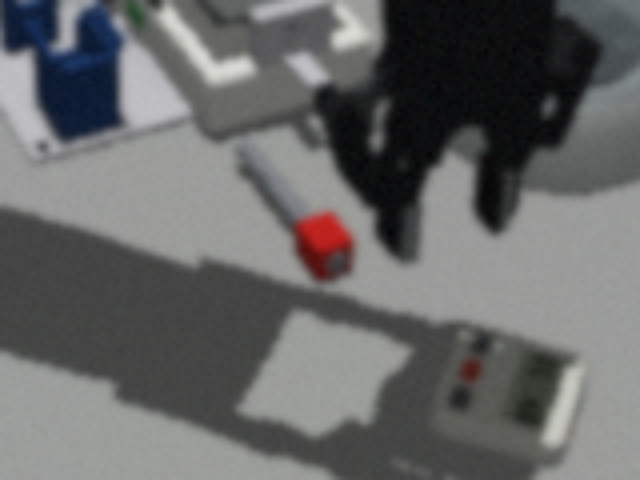

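The pin lies flat, with the knob at (325,245) and the shank to (245,155). In rocker coordinates the knob is at (-44,-210) mm and the tip at -116. The timer, at (515,395), is well clear. Next I'll take the shank at rocker (-45,-161).

Call:
{"api": "play_rows", "payload": {"rows": [{"translation": [1,0,0],"delta_rot": [0,0,0],"claw": 0},{"translation": [1,0,0],"delta_rot": [0,0,0],"claw": 0},{"translation": [1,0,0],"delta_rot": [0,0,0],"claw": 0},{"translation": [1,0,0],"delta_rot": [0,0,0],"claw": 0},{"translation": [1,0,0],"delta_rot": [0,0,0],"claw": 0}]}}

```text
time_s: 9.8
eef_pos: [0.6092, -0.1119, 0.1163]
tcp_rot: [-1.79, -2.582, -0.0]
wrist_force: [-0.2, -0.3, -0.1]
gripper_width: 0.0426
finger_force: 0.0
```

Call:
{"api": "play_rows", "payload": {"rows": [{"translation": [1,0,0.5],"delta_rot": [0,0,0],"claw": 0},{"translation": [1,0,1],"delta_rot": [0,0,0],"claw": 0},{"translation": [0.65,-0.05,1],"delta_rot": [0,0,0],"claw": 0},{"translation": [0,0,1],"delta_rot": [0,0,0],"claw": 0},{"translation": [0,0,0],"delta_rot": [0,0,0],"claw": 0}]}}

```text
time_s: 10.22
eef_pos: [0.5864, -0.0617, 0.042]
tcp_rot: [-1.784, -2.576, 0.004]
wrist_force: [-0.1, -0.2, 0.0]
gripper_width: 0.0429
finger_force: 0.0
```

```bash
python3 d.py -45 -161 14
```

```text
t 10.22 tcp rocker mm [ -46.8 -156.1   42. ] world [ 0.586 -0.062  0.042] 
need tool units [-0.25  0.1   1.4 ] rot units [-0.004 -0.003 -0.002] w 0.0429 f 0.0 [-0.1 -0.2  0. ] [-0.31  0.43  1.69  0.    1.03 -0.67]
```

Call:
{"api": "play_rows", "payload": {"rows": [{"translation": [-0.1,0.05,0.4],"delta_rot": [0,0,0],"claw": 0},{"translation": [-0.1,0.05,0.5],"delta_rot": [0,0,0],"claw": 0},{"translation": [0,0,0.25],"delta_rot": [0,0,0],"claw": 0},{"translation": [0,0,0],"delta_rot": [0,0,0],"claw": 0}]}}

```text
time_s: 10.55
eef_pos: [0.5934, -0.0676, 0.0222]
tcp_rot: [-1.791, -2.58, 0.0]
wrist_force: [-0.7, 1.1, 0.4]
gripper_width: 0.0426
finger_force: 0.0
```

```bash
python3 d.py -45 -161 14
```

```text
t 10.55 tcp rocker mm [ -42.5 -164.2   22.2] world [ 0.593 -0.068  0.022] 
need tool units [ 0.16 -0.13  0.41] rot units [-0.001 -0.    -0.004] w 0.0426 f 0.0 [-0.7  1.1  0.4] [-0.32  0.48  1.67  0.    0.99 -0.67]
```

Call:
{"api": "play_rows", "payload": {"rows": [{"translation": [0.16,-0.13,0.3],"delta_rot": [0,0,0],"claw": 0},{"translation": [0,0,0.11],"delta_rot": [0,0,0],"claw": 0},{"translation": [0,0,0],"delta_rot": [0,0,0],"claw": 0.3},{"translation": [0,0,0],"delta_rot": [0,0,0],"claw": 0.5}]}}

```text
time_s: 10.88
eef_pos: [0.59, -0.0652, 0.0147]
tcp_rot: [-1.79, -2.581, 0.0]
wrist_force: [1.3, -0.7, 0.0]
gripper_width: 0.0217
finger_force: 0.0
```

```bash
python3 d.py -45 -161 14
```

```text
t 10.88 tcp rocker mm [ -44.8 -160.7   14.7] world [ 0.59  -0.065  0.015] 
need tool units [-0.02 -0.01  0.04] rot units [-0.    -0.    -0.003] w 0.0217 f 0.0 [ 1.3 -0.7  0. ] [-0.31  0.48  1.69  0.    0.98 -0.67]
```

Call:
{"api": "play_rows", "payload": {"rows": [{"translation": [0,0,0.03],"delta_rot": [0,0,0],"claw": 0.7},{"translation": [0,0,0],"delta_rot": [0,0,0],"claw": 1},{"translation": [0,0,0],"delta_rot": [0,0,0],"claw": 1},{"translation": [0,0,0],"delta_rot": [0,0,0],"claw": 1}]}}

```text
time_s: 11.22
eef_pos: [0.5905, -0.0653, 0.0145]
tcp_rot: [1.79, 2.581, 0.001]
wrist_force: [0.3, -0.0, 1.3]
gripper_width: 0.0094
finger_force: 58.4
```

Call:
{"api": "play_rows", "payload": {"rows": [{"translation": [0,0,-0.1],"delta_rot": [0,0,0],"claw": 1},{"translation": [0,0,-0.2],"delta_rot": [0,0,0],"claw": 1},{"translation": [0,0,-0.4],"delta_rot": [0,0,0],"claw": 1},{"translation": [0,0,-0.5],"delta_rot": [0,0,0],"claw": 1},{"translation": [0,0,-0.5],"delta_rot": [0,0,0],"claw": 1}]}}

```text
time_s: 11.63
eef_pos: [0.59, -0.0652, 0.0491]
tcp_rot: [1.79, 2.582, 0.0]
wrist_force: [-0.3, -0.4, -1.9]
gripper_width: 0.0096
finger_force: 58.4
```

Call:
{"api": "play_rows", "payload": {"rows": [{"translation": [0,0,-0.6],"delta_rot": [0,0,0],"claw": 1},{"translation": [0,0,-0.6],"delta_rot": [0,0,0],"claw": 1},{"translation": [0,0,-0.6],"delta_rot": [0,0,0],"claw": 1},{"translation": [0,0,-0.6],"delta_rot": [0,0,0],"claw": 1},{"translation": [0,0,-0.5],"delta_rot": [0,0,0],"claw": 1}]}}

```text
time_s: 12.05
eef_pos: [0.5905, -0.0653, 0.108]
tcp_rot: [1.79, 2.58, 0.001]
wrist_force: [0.6, -0.6, -0.7]
gripper_width: 0.0094
finger_force: 58.4
```

Call:
{"api": "play_rows", "payload": {"rows": [{"translation": [0,-0.6,-0.5],"delta_rot": [0,0,0],"claw": 1},{"translation": [0,-0.6,0],"delta_rot": [0,0,0],"claw": 1},{"translation": [0,-0.6,0],"delta_rot": [0,0,0],"claw": 1},{"translation": [0,-0.6,0],"delta_rot": [0,0,0],"claw": 1},{"translation": [0,-0.6,0],"delta_rot": [0,0,0],"claw": 1}]}}

```text
time_s: 12.47
eef_pos: [0.5334, -0.0864, 0.1168]
tcp_rot: [1.79, 2.581, 0.0]
wrist_force: [-0.1, -0.2, -1.0]
gripper_width: 0.0095
finger_force: 58.5
```

```bash
python3 d.py -117 9 108; python3 -c "
from pin import *
look(0,'carry')"
```

```text
t 12.47 tcp rocker mm [-105.2 -160.4  116.8] world [ 0.533 -0.086  0.117] 
need tool units [ 8.47 -0.63  0.44] rot units [ 0.     0.    -0.003] w 0.0095 f 58.5 [-0.1 -0.2 -1. ] [-0.38  0.2   1.81 -0.    1.13 -0.74]
top knob rocker 0 None None
side knob rocker 155 [-112.4 -214.2  123.4] (array([-119.2, -220.9,  109.3]), array([ -99.2, -198.1,  126.3]))
```

View pics/carry.png

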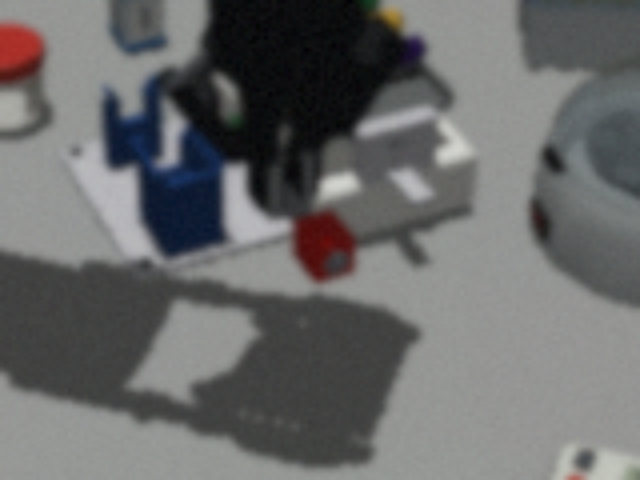

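The pin is level in the grip, with the knob at (325,245) and its axis at about z 114 mm, 49 mm behind the TCP. Moving over the keeper.

Call:
{"api": "play_rows", "payload": {"rows": [{"translation": [0.4,-0.2,0],"delta_rot": [0,0,0],"claw": 1},{"translation": [0.8,-0.2,0],"delta_rot": [0,0,0],"claw": 1},{"translation": [0.9,-0.2,0],"delta_rot": [0,0,0],"claw": 1},{"translation": [0.9,0,0],"delta_rot": [0,0,0],"claw": 1},{"translation": [0.9,0,0],"delta_rot": [0,0,0],"claw": 1}]}}

```text
time_s: 12.98
eef_pos: [0.495, -0.0161, 0.1164]
tcp_rot: [1.79, 2.581, 0.001]
wrist_force: [0.3, 0.1, -1.0]
gripper_width: 0.0095
finger_force: 58.6
```

Call:
{"api": "play_rows", "payload": {"rows": [{"translation": [0.9,0,0],"delta_rot": [0,0,0],"claw": 1},{"translation": [0.9,0,0],"delta_rot": [0,0,0],"claw": 1},{"translation": [0.9,0,0],"delta_rot": [0,0,0],"claw": 1},{"translation": [0.9,0,0],"delta_rot": [0,0,0],"claw": 1},{"translation": [0.7,0,0],"delta_rot": [0,0,0],"claw": 1}]}}

```text
time_s: 13.4
eef_pos: [0.4647, 0.065, 0.1164]
tcp_rot: [-1.789, -2.582, -0.001]
wrist_force: [-0.2, 0.3, -2.0]
gripper_width: 0.0094
finger_force: 58.6
```

Call:
{"api": "play_rows", "payload": {"rows": [{"translation": [0.2,0,0],"delta_rot": [0,0,0],"claw": 1},{"translation": [0,0,0],"delta_rot": [0,0,0],"claw": 1},{"translation": [0,0,0],"delta_rot": [0,0,0],"claw": 1}]}}

```text
time_s: 13.65
eef_pos: [0.4642, 0.0668, 0.1164]
tcp_rot: [1.789, 2.581, 0.0]
wrist_force: [0.1, -0.2, -0.9]
gripper_width: 0.0098
finger_force: 58.6
```

```bash
python3 d.py -117 9 85
python3 - <<'E'
from d import *
f=grab("side");W=cloud(f);hsv=cv2.cvtColor(f["color"],cv2.COLOR_RGB2HSV);d=W[...,:2]-O
x=c*d[...,0]+s*d[...,1];y=-s*d[...,0]+c*d[...,1];z=W[...,2]
k=((hsv[...,0]<8)|(hsv[...,0]>172))&(hsv[...,1]>120)&(abs(x+.117)<.05)&(abs(y+.04)<.06)
P=np.c_[x,y][:0]
def st(n,k): P=np.c_[x[k],y[k],z[k]]*1e3;print(n,len(P),np.percentile(P,[3,50,97],axis=0).round(1).tolist())
st("knob",k)
b=(abs(hsv[...,0].astype(int)-112)<15)&(hsv[...,1]>100)&(abs(x+.117)<.05)
st("pocket",b&(y<-.01)&(y>-.09)); st("plate",b&(y>.0)&(y<.06))
v,u=np.where(k);v0,u0=int(v.mean()),int(u.mean());cv2.imwrite("pics/over.png",cv2.resize(f["color"][v0-50:v0+60,u0-80:u0+80],None,fx=4.5,fy=4.5,interpolation=2)[...,::-1])
E
```

```text
t 13.65 tcp rocker mm [-115.5    7.5  116.4] world [0.464 0.067 0.116] 
need tool units [ 0.08 -0.07  1.57] rot units [ 0.     0.    -0.003] w 0.0098 f 58.6 [ 0.1 -0.2 -0.9] [-0.12  0.02  2.01 -0.    1.11 -0.47]
knob 117 [[-128.2, -55.0, 106.1], [-120.8, -49.4, 122.2], [-106.8, -31.2, 126.3]]
pocket 552 [[-139.0, -61.6, 11.2], [-118.8, -56.2, 43.7], [-97.7, -16.9, 264.1]]
plate 154 [[-132.9, 8.8, 8.4], [-118.0, 36.6, 31.4], [-100.8, 40.5, 157.7]]
```

View pics/over.png

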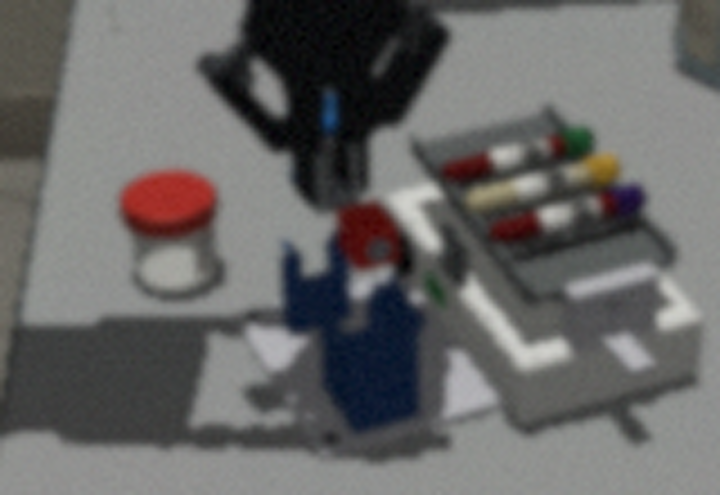

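The knob is centred at x -117.5 (camera) over a keeper measured at -117 to -118, and at y about -41. It is aligned within the flares, so I'll lower it.

Call:
{"api": "play_rows", "payload": {"rows": [{"translation": [0.03,-0.03,0.4],"delta_rot": [0,0,0],"claw": 1},{"translation": [0,0,0.5],"delta_rot": [0,0,0],"claw": 1},{"translation": [0,0,0.5],"delta_rot": [0,0,0],"claw": 1},{"translation": [0,0,0.4],"delta_rot": [0,0,0],"claw": 1},{"translation": [0,0,0],"delta_rot": [0,0,0],"claw": 1}]}}

```text
time_s: 14.12
eef_pos: [0.4609, 0.0672, 0.0773]
tcp_rot: [-1.788, -2.577, 0.004]
wrist_force: [-0.6, 1.1, -1.6]
gripper_width: 0.0097
finger_force: 58.6
```

```bash
python3 d.py -116.5 8.5 47
```

```text
t 14.12 tcp rocker mm [-118.4    8.9   77.3] world [0.461 0.067 0.077] 
need tool units [-0.03  0.1   1.52] rot units [-0.003 -0.001 -0.004] w 0.0097 f 58.6 [-0.6  1.1 -1.6] [-0.12  0.09  2.03 -0.    1.03 -0.47]
```

Call:
{"api": "play_rows", "payload": {"rows": [{"translation": [0,0,0],"delta_rot": [0,0,0],"claw": 1},{"translation": [0,0,0.2],"delta_rot": [0,0,0],"claw": 1},{"translation": [0,0,0.2],"delta_rot": [0,0,0],"claw": 1},{"translation": [0,0,0],"delta_rot": [0,0,0],"claw": 1},{"translation": [0,0,0],"delta_rot": [0,0,0],"claw": 1}]}}

```text
time_s: 14.53
eef_pos: [0.4629, 0.0673, 0.072]
tcp_rot: [-1.79, -2.581, 0.0]
wrist_force: [0.6, 0.9, -0.9]
gripper_width: 0.0094
finger_force: 58.6
```

```bash
python3 d.py -116.5 8.5 47
```

```text
t 14.53 tcp rocker mm [-116.6    8.3   72. ] world [0.463 0.067 0.072] 
need tool units [0.01 0.   1.25] rot units [-0.    -0.    -0.003] w 0.0094 f 58.6 [ 0.6  0.9 -0.9] [-0.11  0.1   2.03  0.    1.01 -0.47]
```

Call:
{"api": "play_rows", "payload": {"rows": [{"translation": [0,0,0.2],"delta_rot": [0,0,0],"claw": 1},{"translation": [0,0,0.2],"delta_rot": [0,0,0],"claw": 1},{"translation": [0,0,0.2],"delta_rot": [0,0,0],"claw": 1},{"translation": [0,0,0],"delta_rot": [0,0,0],"claw": 1}]}}

```text
time_s: 14.87
eef_pos: [0.4621, 0.0674, 0.0591]
tcp_rot: [-1.789, -2.58, 0.001]
wrist_force: [-0.2, -0.2, -1.2]
gripper_width: 0.0094
finger_force: 58.6
```

Call:
{"api": "play_rows", "payload": {"rows": [{"translation": [0,0,0.2],"delta_rot": [0,0,0],"claw": 1},{"translation": [0,0,0.2],"delta_rot": [0,0,0],"claw": 1},{"translation": [0,0,0],"delta_rot": [0,0,0],"claw": 1},{"translation": [0,0,0],"delta_rot": [0,0,0],"claw": 1}]}}

```text
time_s: 15.2
eef_pos: [0.4627, 0.0673, 0.0518]
tcp_rot: [-1.79, -2.581, 0.001]
wrist_force: [0.2, 0.3, -1.3]
gripper_width: 0.0095
finger_force: 58.6
```

```bash
python3 d.py -116.5 8.5 47
```

```text
t 15.2 tcp rocker mm [-116.7    8.4   51.8] world [0.463 0.067 0.052] 
need tool units [0.01 0.01 0.24] rot units [-0.    -0.    -0.003] w 0.0095 f 58.6 [ 0.2  0.3 -1.3] [-0.11  0.14  2.04 -0.    0.97 -0.47]
```

No contact so far, and the knob is about 4 mm above the pocket floor.

Call:
{"api": "play_rows", "payload": {"rows": [{"translation": [0,0,0.12],"delta_rot": [0,0,0],"claw": 1},{"translation": [0,0,0.06],"delta_rot": [0,0,0],"claw": 1},{"translation": [0,0,0],"delta_rot": [0,0,0],"claw": 1}]}}

```text
time_s: 15.45
eef_pos: [0.4628, 0.0673, 0.0483]
tcp_rot: [-1.79, -2.581, 0.0]
wrist_force: [-0.8, -0.1, -1.7]
gripper_width: 0.0093
finger_force: 58.6
```

Call:
{"api": "play_rows", "payload": {"rows": [{"translation": [0,0,0.05],"delta_rot": [0,0,0],"claw": 1},{"translation": [0,0,0],"delta_rot": [0,0,0],"claw": 1},{"translation": [0,0,0],"delta_rot": [0,0,0],"claw": 1}]}}

```text
time_s: 15.7
eef_pos: [0.4631, 0.0673, 0.0477]
tcp_rot: [1.79, 2.581, 0.0]
wrist_force: [-1.1, 0.0, 1.0]
gripper_width: 0.0098
finger_force: 58.7
```

Contact at the floor. Releasing and retreating upward.

Call:
{"api": "play_rows", "payload": {"rows": [{"translation": [0,0,0],"delta_rot": [0,0,0],"claw": 0.7},{"translation": [0,0,0],"delta_rot": [0,0,0],"claw": 0.5},{"translation": [0,0,0],"delta_rot": [0,0,0],"claw": 0.35},{"translation": [0,0,0],"delta_rot": [0,0,0],"claw": 0.35}]}}

```text
time_s: 16.03
eef_pos: [0.4631, 0.0672, 0.0476]
tcp_rot: [1.79, 2.581, 0.0]
wrist_force: [0.1, 0.3, -0.0]
gripper_width: 0.0279
finger_force: 0.0
```

Call:
{"api": "play_rows", "payload": {"rows": [{"translation": [0,0,-0.2],"delta_rot": [0,0,0],"claw": 0.35},{"translation": [0,0,-0.4],"delta_rot": [0,0,0],"claw": 0.35},{"translation": [0,0,-0.8],"delta_rot": [0,0,0],"claw": 0.35},{"translation": [0,0,-1],"delta_rot": [0,0,0],"claw": 0.35},{"translation": [0,0,-1],"delta_rot": [0,0,0],"claw": 0.35}]}}

```text
time_s: 16.45
eef_pos: [0.4627, 0.0673, 0.1167]
tcp_rot: [-1.79, -2.581, 0.0]
wrist_force: [-0.2, -0.7, 0.2]
gripper_width: 0.0276
finger_force: 0.0
```

Call:
{"api": "play_rows", "payload": {"rows": [{"translation": [0,0,-1],"delta_rot": [0,0,0],"claw": 0.35},{"translation": [0,0,-1],"delta_rot": [0,0,0],"claw": 0.35},{"translation": [0,0,-0.5],"delta_rot": [0,0,0],"claw": 0.35},{"translation": [0,0,0],"delta_rot": [0,0,0],"claw": 0.35},{"translation": [0,0,0],"delta_rot": [0,0,0],"claw": 0.35}]}}

```text
time_s: 16.87
eef_pos: [0.4631, 0.0672, 0.1657]
tcp_rot: [1.79, 2.581, 0.001]
wrist_force: [-0.5, 0.5, -0.5]
gripper_width: 0.0277
finger_force: 0.0
```

```bash
python3 d.py -116.5 8.5 147
python3 - <<'E'
from d import *
f=grab("side");W=cloud(f);hsv=cv2.cvtColor(f["color"],cv2.COLOR_RGB2HSV);d=W[...,:2]-O
x=c*d[...,0]+s*d[...,1];y=-s*d[...,0]+c*d[...,1];z=W[...,2]
k=((hsv[...,0]<8)|(hsv[...,0]>172))&(hsv[...,1]>120)&(abs(x+.117)<.05)&(abs(y+.04)<.06)
k2=(y>-.01)&(y<.06)&(abs(x+.117)<.02)&(z>.035)&(z<.06)
for n,q in(("knob",k),("shank",k2)): P=np.c_[x[q],y[q],z[q]]*1e3;print(n,len(P),np.percentile(P,[3,50,97],axis=0).round(1).tolist() if len(P) else 0)
cv2.imwrite("pics/park.png",cv2.resize(f["color"][170:270,190:330],None,fx=5,fy=5,interpolation=2)[...,::-1])
E
```

```text
t 16.87 tcp rocker mm [-116.3    8.2  165.7] world [0.463 0.067 0.166] 
need tool units [ 0.02 -0.01  0.94] rot units [ 0.001  0.    -0.003] w 0.0277 f 0.0 [-0.5  0.5 -0.5] [-0.11 -0.05  1.97 -0.    1.22 -0.47]
knob 63 [[-128.2, -51.7, 53.9], [-118.5, -39.8, 56.2], [-107.7, -28.3, 58.2]]
shank 152 [[-135.1, -5.2, 36.9], [-118.8, 35.9, 49.1], [-100.4, 48.2, 58.5]]
```

View pics/park.png

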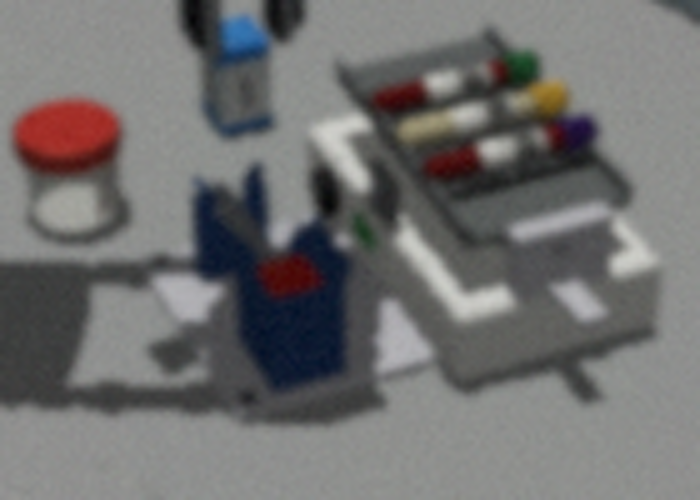

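The knob (290,275) is fully down in the pocket: its top is at 56-57 mm and its centre at (-118,-40) mm. The shank lies in both notches, up to (225,205), the gripper is clear, and the cup and cartridge are undisturbed. Handing in.

```bash
python3 -c "
from bench import bot
print(bot.job_done())"
```

```text
the job is handed in; nothing more can be done
None
```

The pin was drawn out, laid on the bench, retaken by its shank and parked in the keeper. The job is handed in at about 17 s on the robot's clock. The last picture showed it seated with the gripper clear, but the hand-in call returned no verdict.

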